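# Load the V-block on the spring tilt table and press it level

## Task

Lift the blue-marked V-block out of its stall in the green rack, set it down upright on the grey felt pad and let go, then take it again by its other two sides, because the cheeks of the tilt table leave no room for fingers on the sides you held it by first. Set it gently, not dropped, upright in the nest between the two dark cheeks of the spring-raised tilt plate, centred along them, and press the plate down smoothly, without slamming, until it lies level; its weight then keeps it there. Leave every other loose thing on the bench where it is.

Things in the scene. Friction and masses are not known exactly. Their poses are not given: they have to be found in the camera images.
- vblock_center (a point): Centre (30 mm above the underside) of the steel V-block with BLUE recesses: 60 mm long (x), 46 mm wide (y), 60 mm high (z), 0.75 to 0.95 kg. A V groove 30 mm wide, 15 mm deep runs along x in its top; its sides are flat below that; a half turn makes no difference. Starts upright in either stall of the rack, 8 mm above the bench, its x along the rack's x.
- red_vblock: A second V-block of the same size and shape but with RED recesses, in the other stall. Leave it alone. Origin at the centre of its underside.
- rack: Fixed green rack, 156 mm (x) by 80 mm (y), floor 8 mm thick; origin under its centre at bench level. Three walls across x, 8 mm thick, 54 mm along y, up to 68 mm above the bench (the V-block tops), form two stalls 66 mm wide centred at x = -37 and +37 mm, open to +y and -y: a V-block can be gripped only across its 46 mm width and lifted straight up.
- pad: Fixed grey felt pad, 150 x 150 mm, 3 mm thick, on the bench; origin at the centre of its underside. The put-down place.
- tilt_base: Fixed grey base of the tilt table, 235 mm along its x, 130 mm along its y, 12 mm thick; its origin is at bench level, straight below the seat of the plate when the plate is level. The plate's hinge runs along its y at x = +95 mm, 34 mm above the bench; the raised free end is towards -x.
- seat (a point): Nest centre on the tilt plate's upper surface (the V-block's underside middle goes here), 38 mm above the bench when level; z = plate normal, x towards the hinge. Dark cheeks 60 mm long (x), 8 mm thick, 60 mm high stand at y = +-31 mm, 54 mm apart inside: the V-block fits only with its length along x, held by its 46 mm wide end faces. Open to +x and -x; bare plate follows to the yellow pad.
- tongue (a point): Centre of the top of the yellow push pad (40 mm along x, 56 mm along y) at the free end of the plate, 100 mm from the seat towards -x; 4 mm above the plate's surface. Pressing it down here tilts the plate level: about 7 N when empty, 3 to 5 N with the V-block in the nest.
- plate_hinge (a point): Middle of the hinge axis of the plate, 95 mm from the seat towards +x and 4 mm below the plate's surface. It does not move.
- tilt_plate (a joint): Tilt of the aluminium plate about its hinge (rad): 0 = level on its stop, 0.24 = fully raised, as the spring holds it at the start. The hinge is stiff: empty, the plate rises again when let go; with the V-block in the nest it neither sinks nor rises by itself but stays where it was pushed.
- insert_case: Flat red case, 100 x 70 x 22 mm, origin under its centre. Leave alone.
- thread_gauge: Small green gauge block with a steel disc, 55 x 55 x 31 mm, origin under its centre. Leave alone.
- sleeve: Aluminium stepped plug, 60 mm across, 90 mm high, origin under its centre. Leave alone.
- angle_plate: Steel angle plate, 100 x 60 mm, 92 mm high, origin under its centre. Leave alone.
- spanner: Steel spanner lying flat. Leave alone.
Not all that is in view belongs to the job. What is shaped like the part that bears vblock_center but brown or pink is not meant.

How it is judged:
On the way:
1. the blue V-block stands upright on the felt pad, let go (x of vblock_center in the frame of pad between -0.075 and 0.075 m and y of vblock_center in the frame of pad between -0.075 and 0.075 m and height (world z) of vblock_center below 0.038 m and angle between vblock_center's own z axis and vertical below 0.1 rad and contact force between vblock and the fingers below 0.1 N), for 0.2 s.
At the end, for the whole second after the job is handed in: The tilt plate lies level (within 0.03 rad of its stop) and still, with the blue V-block upright in the nest between the cheeks, flat on the plate and within 20 mm of centred along them (value of joint tilt_plate below 0.03 rad and x of vblock_center in the frame of seat between -0.02 and 0.02 m and y of vblock_center in the frame of seat between -0.008 and 0.008 m and z of vblock_center in the frame of seat between 0.026 and 0.034 m and angle between vblock_center's own z axis and vertical below 0.08 rad and velocity of joint tilt_plate between -0.02 and 0.02 rad/s); the robot touches nothing.
It fails at once if the tilt plate is slammed down (faster than 1.5 rad/s) (velocity of joint tilt_plate below -1.5 rad/s).
It fails at once if the V-block is dropped: it moves faster than 0.5 m/s (a fall of 13 mm) with no finger on it (linear speed of vblock above 0.5 m/s and contact force between vblock and the fingers below 0.1 N).
It fails at once if another loose thing is moved by more than 30 mm (distance of any of red_vblock, insert_case, thread_gauge, sleeve, angle_plate, spanner from where it was at the start of the episode above 0.03 m).
It also fails if it takes over 72 s, if anything falls off the work surface, if the arm or the gripper's body presses on something with over 40 N, if the wrist force passes 120 N, or if a joint passes its speed limit or range.

## Robot

A 6-joint arm with a two-finger parallel gripper is mounted at the origin on the work surface. World frame = base frame: x ahead of the robot, y to its left, z up, the work surface at z = 0. Lengths are in m, angles in rad, forces in N, time in s.
With the tool pointing down it reaches from about 0.375 to 0.975 m from the base axis. Payload 3.8 kg.
Tool frame: the origin (TCP) lies midway between the tips of the shut fingers; the grasp point (between the pads) lies 19 mm behind it; x points along the fingers, y is the direction in which the jaws open and shut, and the axes are right-handed (so a half turn about x gives the same grasp; the last joint's range is limited). The gripper opens to 88 mm and grips with 3 to 60 N. Pads are 18 mm wide; open, the fingers measure 123 mm over their backs; the gripper's body (75 mm by 187 mm) begins 45 mm behind the grasp point.
Start: joints at [1.223, 0.264, 1.604, -0, 1.274, -0.037], TCP at [0.206, 0.643, 0.239] pointing down, gripper open.
Joint ranges: [-2.63, 2.63], [-0.94, 2.18], [0.31, 2.57], [-1.31, 4.45], [0, 2.66], [-2.55, 2.55]. Speed limits (rad/s): [2.57, 2.57, 3.14, 3.14, 3.14, 3.14].

## Interface

Orientations are given as a rotation vector (axis times angle).
In Python, from cell import manip, inverse_kinematics, cams, order gives the robot as it stands. Calls block until the motion is done:
- manip.move_pose(position, orientation): joint-space move of the TCP to a pose.
- manip.move_linear(position, rate=0.15, rot=None): straight line of the TCP; rot=None keeps the orientation; rate is the mean speed in m/s.
- manip.set_joints(angles): joint-space move.
- manip.set_gripper(opening, force=None): finger opening in m; force is the grip in N (None keeps the last); returns when the fingers have stopped.
- manip.dwell(seconds).
- inverse_kinematics(position, orientation): joint angles nearest the present ones, or None.
- manip.state(): the state.
- cams.capture(name): name is "scene" or "top" or "wrist"; returns a dict with "image" (420x560x3 uint8, blue, green, red), "z_map" (420x560 float32, m along the optical axis (not along the pixel's ray), 0 where there is no reading), "intrinsics" (3x3 intrinsics, pixels), "position" and "orientation" of the camera in the world; the wrist camera has in their place "T_tool_cam" (4x4, takes a point from camera to tool coordinates, whose origin is the TCP and whose axes are the tool frame's). Camera axes: x right, y down, z forward; pixel columns grow to the right and rows downward; lengths in m; the calibration is good to about 2 mm. A picture is of the moment at which its call begins: read the wrist's pose just before it.
A pose or a line that the arm cannot do raises manip.IKError and nothing moves.
- order.close_job(): hands the job in, once; it reports no verdict.
The state is a dict: "clock": time; "joint_pos": joint angles; "joint_velocities": joint speeds; "tau": joint torques, N m; "tool_pos": TCP position; "tcp_rot": TCP orientation; "contact_force": force on the tool from outside, world axes, zero at the start; "moment": the same for the moment, N m; "gripper_width": finger opening in m.
Only numpy, scipy, OpenCV 4.12 (cv2) and the standard library are available. Lean on these libraries where they do the work, as an engineer would, in place of code of your own. Each camera call takes 0.05 s, during which the arm holds its last target.

## Working session

There is one attempt and no reset: what is moved stays moved. The work goes in short steps, each a Python script; the robot and the scene stay as the last script left them, time stands still between calls to the robot, and variables do not carry over. Pictures are saved under pics/ and viewed, and the job is handed in when it is done.

```bash
ls; mkdir -p pics
python3 - <<'E'
from cell import manip,cams
import cv2,numpy as np
np.set_printoptions(precision=4,suppress=True)
print(manip.state())
for n in ["scene","top","wrist"]:
    c=cams.capture(n); cv2.imwrite(f"pics/{n}0.png",c["image"]); np.savez(f"{n}0.npz",**c)
    print(n,c["intrinsics"],c.get("position"),c.get("orientation"),c.get("T_tool_cam"))
E
```

```text
pics
{'clock': 0.0, 'joint_pos': array([ 1.2231,  0.2648,  1.6053,  0.    ,  1.2737, -0.0369]), 'joint_velocities': array([ 0.0019,  0.0004,  0.0001, -0.    , -0.002 , -0.0003]), 'tau': array([  0.0021, -50.2116, -35.6885,   0.0729,   0.0293,  -0.0002]), 'tool_pos': array([0.2062, 0.642 , 0.2374]), 'tcp_rot': array([ 0.2423,  1.5574, -0.2457]), 'contact_force': array([-0.5825,  0.7616,  0.1447]), 'moment': array([-0.0154,  0.0147, -0.0056]), 'gripper_width': 0.0878897345763009}
scene [[459.2222   0.     278.6372]
 [  0.     459.2222 205.0829]
 [  0.       0.       1.    ]] [ 0.9472 -0.8244  1.0667] [-2.3764 -0.6236  0.2025] None
top [[401.1814   0.     277.0719]
 [  0.     401.1814 208.6855]
 [  0.       0.       1.    ]] [ 0.494  -0.0891  0.937 ] [-2.1765  2.1717 -0.0966] None
wrist [[312.7316   0.     277.2626]
 [  0.     312.7316 204.9722]
 [  0.       0.       1.    ]] None None [[-0.0006 -0.2608  0.9654 -0.1453]
 [ 1.     -0.0005  0.0005  0.0009]
 [ 0.0004  0.9654  0.2608 -0.0671]
 [ 0.      0.      0.      1.    ]]
```

View pics/scene0.png

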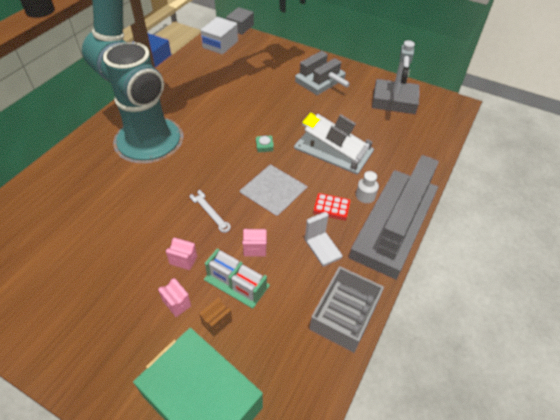

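View pics/top0.png

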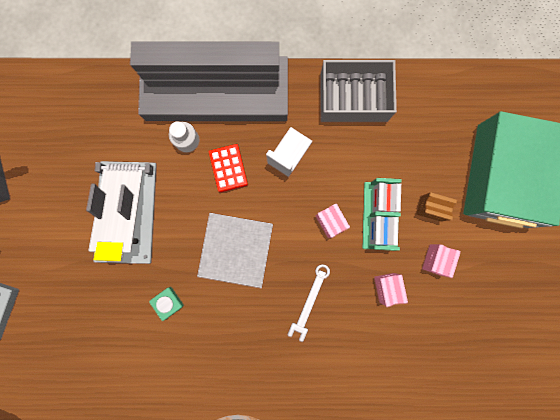

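View pics/wrist0.png

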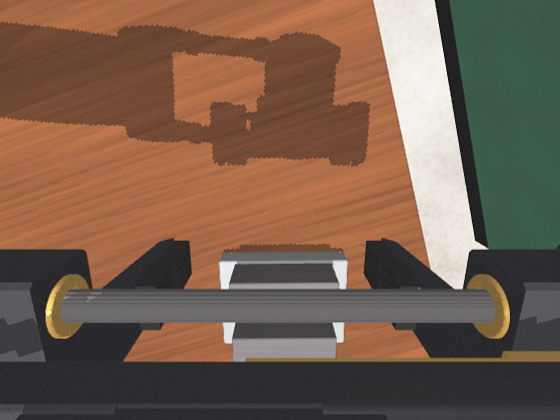

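The arm camera views the wrong area for now. The top view shows the rack with a blue-marked block around (384,232) and a red-marked one around (386,195). Pink decoys are at (333,221), (442,260) and (391,290), and a brown one at (440,206). The tilt table is on the left, with its yellow push pad at (108,251). I'll enlarge the rack and the table.

```bash
cat > h.py <<'E'
import numpy as np,cv2
from scipy.spatial.transform import Rotation as R
np.set_printoptions(precision=4,suppress=True)
def load(n): return dict(np.load(n))
def pose(c,tool=None):
    if 'position' in c: return R.from_rotvec(c['orientation']).as_matrix(),np.array(c['position'])
    p,r=tool; T=c['T_tool_cam']; M=R.from_rotvec(r).as_matrix()
    return M@T[:3,:3], p+M@T[:3,3]
def rays(c,uv,tool=None):
    Rm,p=pose(c,tool); uv=np.atleast_2d(uv).astype(float)
    d=np.c_[uv,np.ones(len(uv))]@np.linalg.inv(c['intrinsics']).T
    return p,d@Rm.T
def onplane(c,uv,z,tool=None):
    p,d=rays(c,uv,tool); t=(z-p[2])/d[:,2]; return p+d*t[:,None]
def cloud(c,tool=None):
    h,w=c['z_map'].shape; u,v=np.meshgrid(np.arange(w),np.arange(h))
    p,d=rays(c,np.c_[u.ravel(),v.ravel()],tool); P=p+d*c['z_map'].ravel()[:,None]
    P[c['z_map'].ravel()==0]=np.nan
    return P.reshape(h,w,3)
def tri(c1,u1,c2,u2,t1=None,t2=None):
    p,d=rays(c1,u1,t1);q,e=rays(c2,u2,t2);d=d[0];e=e[0]
    s=np.linalg.lstsq(np.c_[d,-e],q-p,rcond=None)[0]
    a=p+d*s[0];b=q+e*s[1];return (a+b)/2,np.linalg.norm(a-b)
def crop(c,x0,y0,x1,y1,f,name):
    cv2.imwrite(name,cv2.resize(c['image'][y0:y1,x0:x1],None,fx=f,fy=f,interpolation=cv2.INTER_CUBIC))
E
python3 - <<'E'
from h import *
t=load('top0.npz');s=load('scene0.npz')
a=cv2.resize(t['image'][165:265,350:470],None,fx=3.3,fy=3.3,interpolation=2)
b=cv2.resize(s['image'][240:310,195:279],None,fx=4.714,fy=4.714,interpolation=2)
h=min(a.shape[0],b.shape[0]);cv2.imwrite('pics/rack.png',np.hstack([a[:h],b[:h]]))
a=cv2.resize(t['image'][150:275,80:170],None,fx=4.4,fy=4.4,interpolation=2)
b=cv2.resize(s['image'][100:180,285:385],None,fx=4,fy=4,interpolation=2)
b=cv2.copyMakeBorder(b,0,a.shape[0]-b.shape[0],0,0,0)
cv2.imwrite('pics/table.png',np.hstack([a,b]))
P=cloud(t)
for u,v in [(110,290),(300,150),(237,250),(386,195),(386,232),(108,251)]: print(u,v,P[v,u])
print(R.from_rotvec([0.2423,1.5574,-0.2457]).as_matrix())
E
```

```text
110 290 [0.3902 0.2972 0.0004]
300 150 [ 0.7159 -0.1406  0.0143]
237 250 [0.4826 0.0054 0.0028]
386 195 [ 0.6045 -0.3271  0.0598]
386 232 [ 0.5233 -0.3262  0.0563]
108 251 [0.4809 0.2685 0.0882]
[[-0.0007  0.3059  0.9521]
 [-0.0021  0.9521 -0.3059]
 [-1.     -0.0022 -0.0001]]
```

View pics/rack.png

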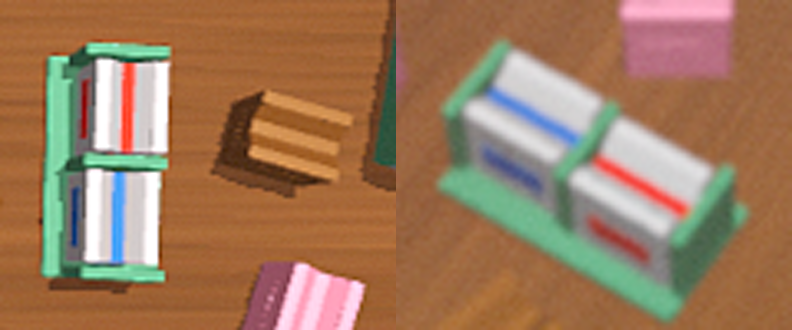

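View pics/table.png

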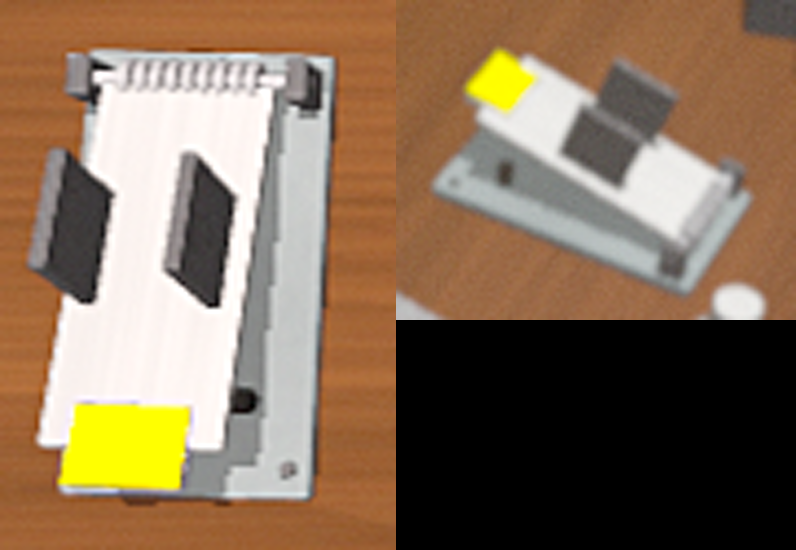

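The crops confirm it. The blue-striped block is in the near stall (top view (384,232), scene view (223,266)) and the red one is in the far stall. The pink and brown ones are decoys. Next I'll measure the block, pad and table from the two views.

Run:
```python
from h import *
t=load('top0.npz');s=load('scene0.npz')
def mask(c,lo,hi,box):
    m=cv2.inRange(cv2.cvtColor(c['image'],cv2.COLOR_BGR2HSV),lo,hi); k=np.zeros_like(m);x0,y0,x1,y1=box;k[y0:y1,x0:x1]=m[y0:y1,x0:x1];return k
def blobs(m,mn=8):
    n,l,st,ce=cv2.connectedComponentsWithStats(m); return [(st[i,4],ce[i],cv2.minAreaRect(np.argwhere(l==i)[:,::-1].astype(np.float32))) for i in range(1,n) if st[i,4]>=mn]
bl=((100,100,80),(125,255,255))
for n,c,b in (('top',t,(360,205,410,260)),('scene',s,(200,245,245,290))):
    for q in blobs(mask(c,*bl,b)): print(n,'blue',q[0],q[1],q[2])
ye=((22,150,150),(35,255,255))
Y={}
for n,c,b in (('top',t,(80,230,130,275)),('scene',s,(295,105,330,135))):
    for q in blobs(mask(c,*ye,b),40): print(n,'yel',q[0],q[1],q[2]); Y[n]=q
print('tongue tri',tri(t,Y['top'][1],s,Y['scene'][1]))
# clouds
for n,c in (('top',t),('scene',s)):
    P=cloud(c).reshape(-1,3);I=c['image'].reshape(-1,3).astype(int)
    near=(abs(P[:,0]-.56)<.12)&(abs(P[:,1]+.31)<.07)
    wall=near&(P[:,2]>.062)&(P[:,2]<.075)&(I[:,1]-I[:,2]>30)
    r=cv2.minAreaRect(P[wall][:,:2].astype(np.float32)); print(n,'walls',wall.sum(),np.median(P[wall],0),r)
    wh=near&(P[:,2]>.063)&(P[:,2]<.075)&(I.min(1)>150)&(P[:,0]<.56)
    print('white',cv2.minAreaRect(P[wh][:,:2].astype(np.float32)),np.median(P[wh],0))
    grey=(abs(P[:,0]-.48)<.12)&(abs(P[:,1]-.005)<.12)&(P[:,2]<.01)&(I.max(1)-I.min(1)<25)&(I.min(1)>110)
    r=cv2.minAreaRect(P[grey][:,:2].astype(np.float32));print('pad',grey.sum(),r,np.median(P[grey][:,2]))
    # plate
    pl=(abs(P[:,0]-.57)<.16)&(abs(P[:,1]-.27)<.12)&(I.max(1)-I.min(1)<30)&(I.min(1)>210)&(P[:,2]>.03)
    Q=P[pl];m=Q.mean(0);u,sv,vt=np.linalg.svd(Q-m,full_matrices=False);d=np.abs((Q-m)@vt[2]);Q=Q[d<.006];m=Q.mean(0);u,sv,vt=np.linalg.svd(Q-m,full_matrices=False)
    nn=vt[2]*np.sign(vt[2][2]);print('plate',len(Q),m,'n',nn,'tilt',np.arccos(nn[2]),'az',np.arctan2(nn[1],nn[0]))
    dk=(abs(P[:,0]-.57)<.12)&(abs(P[:,1]-.27)<.12)&(I.max(1)<90)&(P[:,2]>.085)&(P[:,2]<.16)
    Q=P[dk]; print('cheeks',len(Q),cv2.minAreaRect(Q[:,:2].astype(np.float32)),Q.mean(0))
    np.save(n+'_cl.npy',P.reshape(420,560,3))
```

```text
top blue 92 [385.2391 229.8043] ((385.5, 230.5), (27.0, 3.0), 90.0)
top blue 28 [372.3571 229.0714] ((372.5, 230.5), (17.0, 1.0), 90.0)
scene blue 44 [223.6136 264.2727] ((223.43849182128906, 264.1076965332031), (21.4580078125, 1.9845556020736694), 29.744882583618164)
scene blue 13 [219.9231 275.8462] ((219.81541442871094, 275.8230895996094), (9.426639556884766, 1.1163126230239868), 29.74488067626953)
top yel 490 [107.9755 251.2388] ((107.5, 251.0), (18.0, 29.0), 90.0)
scene yel 157 [310.2994 119.5669] ((310.4800109863281, 119.86001586914062), (12.20000171661377, 14.0), 36.869895935058594)
tongue tri (array([0.48  , 0.2669, 0.0911]), np.float64(0.0010744454551434497))
top walls 286 [ 0.564  -0.3281  0.0679] ((0.5636064410209656, -0.3279132843017578), (0.05334760993719101, 0.15565352141857147), 87.11713409423828)
white ((0.5273343324661255, -0.32503002882003784), (0.04628211259841919, 0.059421442449092865), 87.3384017944336) [ 0.5252 -0.335   0.0671]
pad 4192 ((0.48331013321876526, 0.010788597166538239), (0.15148389339447021, 0.15036354959011078), 80.24418640136719) 0.0028987883092830
[... 227 characters left out ...]
6172) [0.5821 0.2644 0.1028]
scene walls 179 [ 0.5663 -0.3288  0.0672] ((0.5656081438064575, -0.3287193477153778), (0.053274840116500854, 0.15694020688533783), 87.03273010253906)
white ((0.5270974636077881, -0.3254261314868927), (0.04811812564730644, 0.06484872102737427), 85.73844146728516) [ 0.5291 -0.3157  0.0668]
pad 1759 ((0.48304641246795654, 0.01119900494813919), (0.15788297355175018, 0.15638761222362518), 80.6011734008789) 0.0024879461201550157
plate 622 [0.5833 0.2625 0.0588] n [0.2361 0.0089 0.9717] tilt 0.23850088858799173 az 0.037839275788695524
cheeks 115 ((0.5894631743431091, 0.2613983750343323), (0.07258725166320801, 0.0510924831032753), 89.3092041015625) [0.5884 0.265  0.1011]
```

```bash
cat >> h.py <<'E'
def ori(jaw, tilt_axis=None, tilt=0.):
    """tool down, jaw yaw angle (world), returns rotvec"""
    y=np.array([np.cos(jaw),np.sin(jaw),0]);x=np.array([0,0,-1.]);z=np.cross(x,y)
    M=np.c_[x,y,z]
    if tilt_axis is not None: M=R.from_rotvec(np.array(tilt_axis)*tilt).as_matrix()@M
    return R.from_matrix(M).as_rotvec()
E
python3 - <<'E'
from h import *
from cell import manip,cams,inverse_kinematics as ik
a=np.deg2rad(-2.9)
for nm,p,j in [('look',(.60,.265,.27),np.pi/2),('grasp',(.527,-.3255,.021),np.pi/2+a),('grasp',(.527,-.3255,.021),-np.pi/2+a),('pad',(.483,.011,.02),np.pi/2+a),('regrasp',(.483,.011,.02),a),('regrasp',(.483,.011,.02),a+np.pi),('nest',(.58,.265,.1),0),('nest',(.58,.265,.1),np.pi),('press',(.48,.265,.04),np.pi/2),('press',(.48,.265,.04),-np.pi/2)]:
    print(nm,j,ik(np.array(p),ori(j)))
P=np.load('top_cl.npy').reshape(-1,3)
near=(P[:,0]>.42)&(P[:,0]<.66)&(P[:,1]>-.47)&(P[:,1]<-.19);print(P[near][:,2].max())
E
```

```text
look 1.5707963267948966 [ 0.3779  0.2113  1.6108 -0.      1.3195 -1.1929]
grasp 1.520181778487061 [-0.5935  0.3753  1.898  -0.      0.8683 -2.1137]
grasp -1.621410875102732 [-0.5935  0.3753  1.898  -0.      0.8683  1.0279]
pad 1.520181778487061 [-0.0288  0.1552  2.1911 -0.      0.7953 -1.549 ]
regrasp -0.05061454830783556 [-0.0288  0.1552  2.1911 -0.      0.7953  0.0218]
regrasp 3.0909781052819576 None
nest 0 [ 0.3895  0.3104  1.8143 -0.      1.0168  0.3895]
nest 3.141592653589793 None
press 1.5707963267948966 [ 0.459   0.2341  2.0454 -0.      0.8621 -1.1118]
press -1.5707963267948966 [ 0.459   0.2341  2.0454 -0.      0.8621  2.0298]
0.07258823932510272
```

Run:
```python
from h import *
from cell import manip,cams
import time
def snap(n):
    st=manip.state();c=cams.capture('wrist');cv2.imwrite(f'pics/{n}.png',c['image']);np.savez(n+'.npz',**c,tp=st['tool_pos'],tr=st['tcp_rot']);print(n,st['clock'],st['tool_pos'])
manip.move_pose(np.array([.60,.265,.27]),ori(np.pi/2)); snap('w_table')
manip.move_pose(np.array([.60,-.325,.25]),ori(np.pi/2+np.deg2rad(-2.9))); snap('w_rack')
```

```text
w_table 2.125 [0.5995 0.2659 0.2699]
w_rack 4.2917 [ 0.6005 -0.3239  0.2501]
```

View pics/w_table.png

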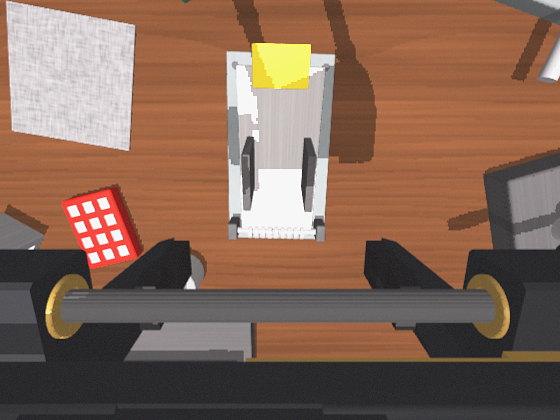

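View pics/w_rack.png

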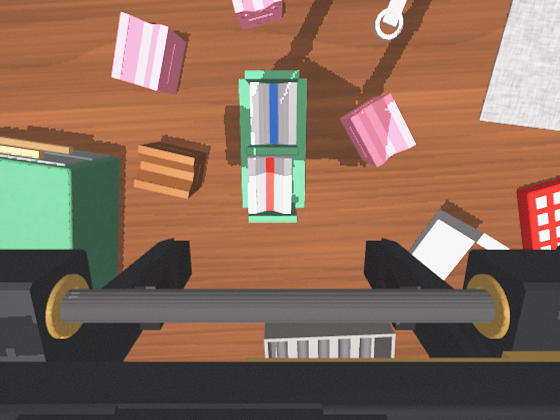

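The wrist views show the blue block at (272,113) in the near stall and red at (270,185). The table has its yellow pad at (281,65), cheeks at (248,172) and (309,173), and hinge posts at (235,228) and (320,230). I'll measure from these second viewpoints.

Run:
```python
from h import *
c=load('w_rack.npz');T=(c['tp'],c['tr']);P=cloud(c,T);I=c['image'].astype(int)
Q=P.reshape(-1,3);J=I.reshape(-1,3)
near=(abs(Q[:,0]-.56)<.12)&(abs(Q[:,1]+.325)<.06)
wall=near&(Q[:,2]>.06)&(Q[:,2]<.075)&(J[:,1]-J[:,2]>30);print('walls',cv2.minAreaRect(Q[wall][:,:2].astype(np.float32)),np.median(Q[wall],0))
wh=near&(Q[:,2]>.063)&(Q[:,2]<.075)&(J.max(1)-J.min(1)<40)&(J.min(1)>100)&(Q[:,0]<.562);r=cv2.minAreaRect(Q[wh][:,:2].astype(np.float32));print('blue blk top',r,np.median(Q[wh][:,2]))
hsv=cv2.cvtColor(c['image'],cv2.COLOR_BGR2HSV);m=cv2.inRange(hsv,(100,120,60),(125,255,255));m[:, :250]=0;m[:,300:]=0;m[150:]=0
uv=np.argwhere(m)[:,::-1];r=cv2.minAreaRect(uv.astype(np.float32));print('stripe px',r,len(uv))
t=load('top0.npz')
print('stripe tri top/wrist',tri(t,[385.5,230.5],c,r[0],None,T))
c=load('w_table.npz');T=(c['tp'],c['tr']);P=cloud(c,T);I=c['image'].astype(int);Q=P.reshape(-1,3);J=I.reshape(-1,3)
hsv=cv2.cvtColor(c['image'],cv2.COLOR_BGR2HSV)
m=cv2.inRange(hsv,(22,120,100),(35,255,255));m[120:]=0
uv=np.argwhere(m)[:,::-1];r=cv2.minAreaRect(uv.astype(np.float32));print('yel',r,len(uv));print('tongue tri',tri(t,[107.75,251.1],c,r[0],None,T))
Y=Q[(m.ravel()>0)];print('yel cloud',cv2.minAreaRect(Y[:,:2].astype(np.float32)),np.median(Y,0))
box=(abs(Q[:,0]-.57)<.17)&(abs(Q[:,1]-.265)<.12)
# base plate z<0.02 and >0.006
b=box&(Q[:,2]>.006)&(Q[:,2]<.018)&(J.max(1)-J.min(1)<45)
print('base',b.sum(),cv2.minAreaRect(Q[b][:,:2].astype(np.float32)))
x0=.575
# plate
pl=box&(J.max(1)-J.min(1)<45)&(J.min(1)>90)&(Q[:,2]>.036)&(Q[:,2]<.1)
A=Q[pl]
for _ in range(4):
    mm=A.mean(0);vt=np.linalg.svd(A-mm,full_matrices=False)[2];n=vt[2]*np.sign(vt[2,2]);A=A[np.abs((A-mm)@n)<.003]
print('plate',len(A),mm,n,np.arctan2(np.hypot(n[0],n[1]),n[2]),np.arctan2(n[1],n[0]))
np.savez('plate.npz',m=mm,n=n)
# cheeks: dark pts > 8mm above plate
h=(Q-mm)@n
for lo,hi in((.01,.05),(.055,.065)):
  dk=box&(J.max(1)<110)&(h>lo)&(h<hi)&(Q[:,0]>.5)&(Q[:,0]<.66)
  B=Q[dk]; k=B[:,1]>.265
  for S in (B[k],B[~k]): print('cheek',len(S),S.mean(0) if len(S) else '',S.min(0) if len(S) else '',S.max(0) if len(S) else '', cv2.minAreaRect(S[:,:2].astype(np.float32)) if len(S)>4 else '')
```

```text
walls ((0.5635240077972412, -0.3259866535663605), (0.05327026918530464, 0.15521202981472015), 87.16658782958984) [ 0.5621 -0.3262  0.067 ]
blue blk top ((0.5213137865066528, -0.3227306008338928), (0.04603926092386246, 0.07015357911586761), 87.3218002319336) 0.06676098531170449
stripe px ((273.5, 113.5), (59.0, 7.0), 90.0) 475
stripe tri top/wrist (array([ 0.5265, -0.323 ,  0.0641]), np.float64(0.0005776611611861234))
yel ((281.0, 65.5), (45.0, 58.0), 90.0) 2582
tongue tri (array([0.4807, 0.2706, 0.0843]), np.float64(0.00013241812421670404))
yel cloud ((nan, nan), (0.0, 0.0), 0.0) [nan nan nan]
base 4315 ((0.573415219783783, 0.243398055434227), (0.18258756399154663, 0.3392377197742462), 87.5671615600586)
plate 9456 [0.5644 0.269  0.063 ] [ 0.2344 -0.0017  0.9721] 0.2366009505432622 -0.007457265868028029
cheek 273 [0.5751 0.2961 0.0923] [0.5517 0.2941 0.0677] [0.6157 0.3024 0.115 ] ((0.5836018323898315, 0.29674750566482544), (0.006957163102924824, 0.06447231024503708), 85.44266510009766)
cheek 234 [0.5702 0.2397 0.0944] [0.5506 0.234  0.0773] [0.609  0.2416 0.1155] ((0.5797635316848755, 0.23733897507190704), (0.007478455547243357, 0.05841156840324402), 88.81131744384766)
cheek 267 [0.5791 0.2979 0.1209] [0.5629 0.294  0.1083] [0.6194 0.3022 0.126 ] ((0.5911604166030884, 0.29810068011283875), (0.007097263820469379, 0.05669001489877701), 88.68671417236328)
cheek 271 [0.582 0.237 0.12 ] [0.5611 0.2332 0.1126] [0.6135 0.2412 0.1255] ((0.5872372388839722, 0.23695087432861328), (0.007672196254134178, 0.05229480192065239), 88.58815002441406)
```

Run:
```python
from h import *
c=load('w_table.npz');t=load('top0.npz')
a=cv2.resize(c['image'][30:250,215:345],None,fx=2.7,fy=2.7,interpolation=2)
cv2.imwrite('pics/wt_big.png',a)
a=cv2.resize(t['image'][150:275,80:170],None,fx=4.8,fy=4.8,interpolation=2)
cv2.imwrite('pics/tt_big.png',a)
```

```text
(no output)
```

View pics/wt_big.png

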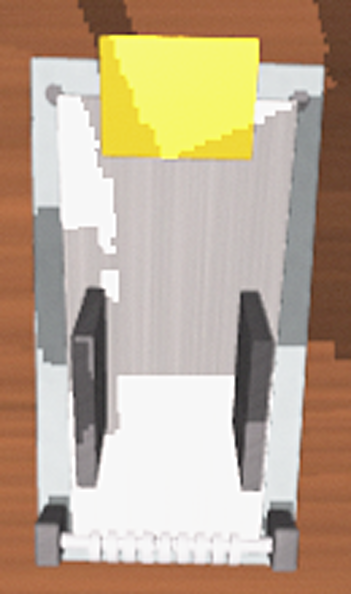

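View pics/tt_big.png

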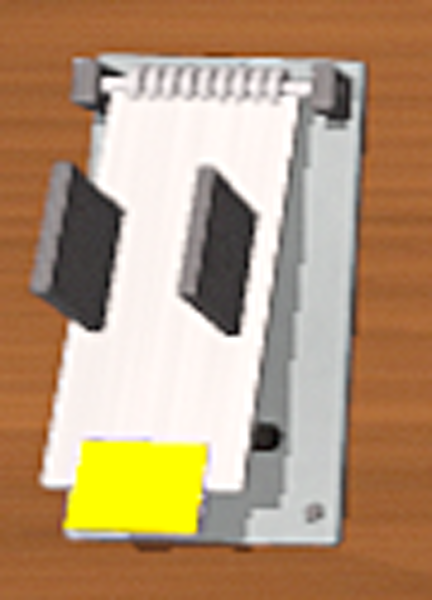

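Run:
```python
from h import *
c=load('w_table.npz');T=(c['tp'],c['tr']);t=load('top0.npz')
w=lambda p:np.array(p)/2.7+[215,30]-0.315
k=lambda p:np.array(p)/4.8+[80,150]-0.4
print('wrist base edges',)
L=onplane(c,[w((32,58)),w((38,500))],.012,T);Rr=onplane(c,[w((323,57)),w((303,390))],.012,T);print(L,Rr)
for E in (L,Rr): print(np.rad2deg(np.arctan2(*(E[1]-E[0])[[1,0]])))
E=onplane(c,[w((32,58)),w((323,57))],.012,T);print('near edge yaw',np.rad2deg(np.arctan2(*(E[0]-E[1])[[0,1]])))
E=onplane(t,[k((340,545)),k((365,62))],.012);print('top right edge',E,np.rad2deg(np.arctan2(*(E[1]-E[0])[[1,0]])))
E=onplane(t,[k((65,543)),k((340,545))],.012);print('top near edge',E, np.rad2deg(np.arctan2(E[1,0]-E[0,0],E[0,1]-E[1,1])))
# cheeks fit
pm=np.load('plate.npz')
for nm,cc,TT in (('wrist',c,T),('top',t,None),('scene',load('scene0.npz'),None)):
    P=cloud(cc,TT).reshape(-1,3);J=cc['image'].reshape(-1,3).astype(int);h=(P-pm['m'])@pm['n']
    d=(abs(P[:,0]-.58)<.07)&(abs(P[:,1]-.265)<.05)&(J.max(1)<130)&(h>.05)&(h<.068)
    B=P[d]
    for S in (B[B[:,1]>.265],B[B[:,1]<=.265]):
        if len(S)<8: continue
        f=np.polyfit(S[:,0],S[:,1],1);print(nm,'cheek top',len(S),np.median(S,0),S[:,1].min(),S[:,1].max(),'x',np.percentile(S[:,0],[1,99]),'yaw',np.rad2deg(f[0]),'h',np.percentile(h[d],[5,95]))
```

```text
wrist base edges
[[0.4538 0.2071 0.012 ]
 [0.6555 0.2017 0.012 ]] [[0.4534 0.3342 0.012 ]
 [0.6    0.3316 0.012 ]]
-1.5382760442005479
-1.0066234501895117
near edge yaw 179.7795251245322
top right edge [[0.4523 0.2023 0.012 ]
 [0.686  0.1973 0.012 ]] -1.2208337229994555
top near edge [[0.453  0.3335 0.012 ]
 [0.4523 0.2023 0.012 ]] -0.2770896759436576
wrist cheek top 327 [0.5779 0.2977 0.1206] 0.29403158680770114 0.3029219957278072 x [0.5615 0.6181] yaw -4.006196442313063 h [0.0523 0.061 ]
wrist cheek top 357 [0.5809 0.2374 0.1197] 0.23319236682117117 0.24134286379992892 x [0.5604 0.6128] yaw 0.9037389415212668 h [0.0523 0.061 ]
top cheek top 82 [0.5896 0.2925 0.1144] 0.29032484507247136 0.30079898855623843 x [0.5628 0.6197] yaw -2.649669459343017 h [0.0509 0.0614]
top cheek top 71 [0.5873 0.2305 0.1154] 0.22859230843034226 0.23743069491752514 x [0.5608 0.6154] yaw -2.796576499473104 h [0.0509 0.0614]
scene cheek top 54 [0.595  0.2923 0.1145] 0.28666530350710195 0.2961400952806351 x [0.5657 0.6216] yaw -1.141908113128649 h [0.0511 0.0629]
scene cheek top 59 [0.5933 0.231  0.115 ] 0.22651496308273267 0.23777614385112955 x [0.5674 0.6175] yaw -1.3631862968335613 h [0.0511 0.0629]
```

Run:
```python
from h import *
from cell import manip,cams
j=np.pi/2+np.deg2rad(-2.9)
manip.move_pose(np.array([.527,-.325,.11]),ori(j))
manip.move_linear(np.array([.527,-.325,.022]),rate=.1)
print(manip.state()['contact_force'])
manip.set_gripper(.03,force=40); s=manip.state(); print(s['clock'],s['gripper_width'],s['tool_pos'],s['contact_force'])
if s['gripper_width']>.04:
    manip.move_linear(np.array([.527,-.325,.03]),rate=.05)
    manip.move_linear(np.array([.527,-.325,.15]),rate=.12)
    s=manip.state();print(s['clock'],s['gripper_width'],s['tool_pos'],s['tcp_rot'],s['contact_force'])
    for n in ('top','scene'):
        c=cams.capture(n);np.savez(n+'1.npz',**c,tp=s['tool_pos'],tr=s['tcp_rot']);cv2.imwrite(f'pics/{n}1.png',c['image'])
```

```text
[0.3588 0.7522 0.0416]
6.7583 0.045570020533028444 [ 0.527  -0.3248  0.0221] [0.3325 0.7613 1.2549]
8.2167 0.045834053813920465 [ 0.5262 -0.3244  0.1487] [ 0.0407  1.5724 -0.0387] [-0.3904  0.7103 -9.7554]
```

View pics/scene1.png

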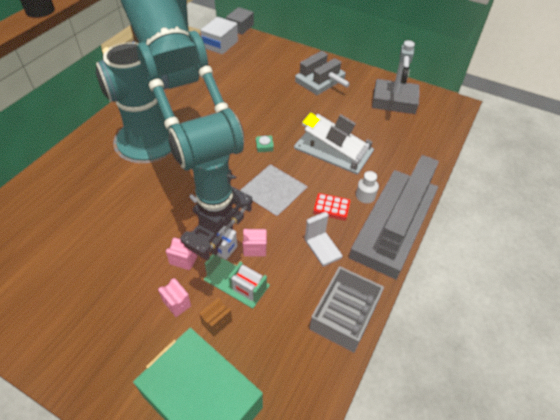

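View pics/top1.png

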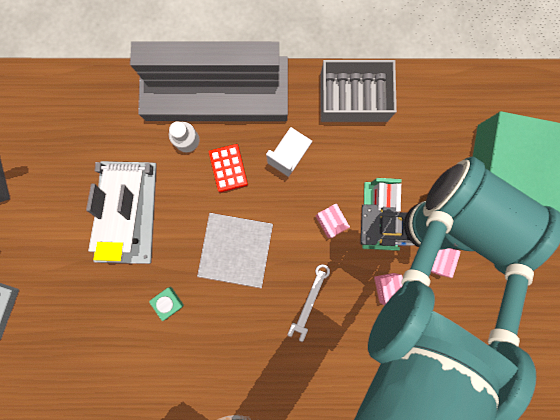

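Run:
```python
from h import *
from cell import manip,cams
j=np.pi/2+np.deg2rad(-1.2)
manip.move_pose(np.array([.483,.011,.10]),ori(j))
manip.move_linear(np.array([.483,.011,.024]),rate=.1)
z=.024
b=manip.state()['contact_force'][2];print(b)
while z>.012:
    z-=.001; manip.move_linear(np.array([.483,.011,z]),rate=.03)
    f=manip.state()['contact_force'][2]
    if f>b+5: break
s=manip.state();print('down',z,f,s['clock'],s['tool_pos'])
manip.set_gripper(.088);manip.dwell(.3)
s=manip.state();print(s['clock'],s['tool_pos'],s['gripper_width'],s['contact_force'])
np.save('rel.npy',s['tool_pos'])
manip.move_linear(np.array([.483,.011,.11]),rate=.15)
manip.move_pose(np.array([.507,.011,.27]),ori(j))
s=manip.state();c=cams.capture('wrist');np.savez('w_pad.npz',**c,tp=s['tool_pos'],tr=s['tcp_rot']);cv2.imwrite('pics/w_pad.png',c['image']);print(s['clock'],s['tool_pos'])
c=cams.capture('scene');np.savez('scene2.npz',**c);cv2.imwrite('pics/scene2.png',c['image'])
```

```text
-8.11271789211461
down 0.015999999999999993 6.308148088466251 12.5167 [0.4832 0.011  0.017 ]
13.575 [0.483 0.011 0.016] 0.0880654832992089 [ 0.0587 -0.1119  0.8329]
15.0417 [0.5059 0.011  0.2677]
```

View pics/w_pad.png

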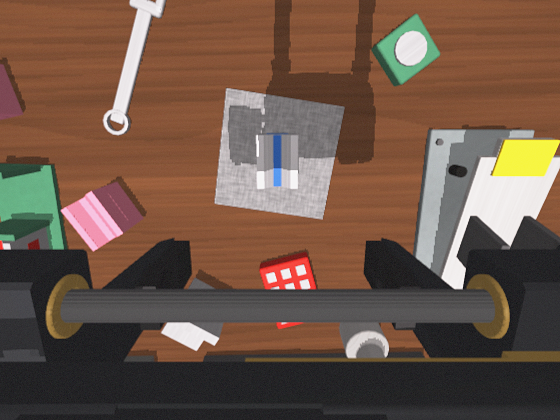

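View pics/scene2.png

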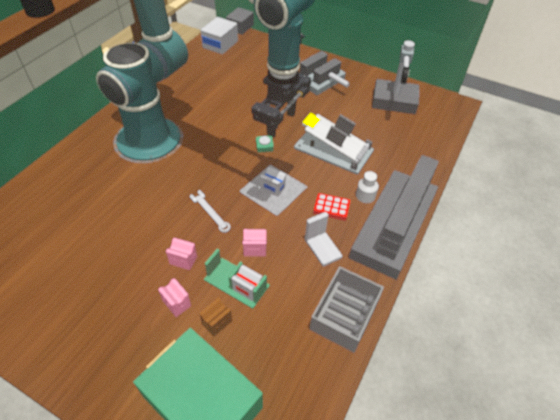

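The block stands upright on the felt at (277,161), released and clear of the fingers. The red block is still in its stall. The block's true y is known from the jaw centring, so I can use it to check camera bias.

Run:
```python
from h import *
s=load('scene2.npz')
for nm,c in (('wrist',load('w_pad.npz')),('scene',s)):
    T=(c['tp'],c['tr']) if nm=='wrist' else None
    P=cloud(c,T).reshape(-1,3);J=c['image'].reshape(-1,3).astype(int)
    k=(abs(P[:,0]-.483)<.06)&(abs(P[:,1]-.011)<.06)&(P[:,2]>.055)&(P[:,2]<.07)
    r=cv2.minAreaRect(P[k][:,:2].astype(np.float32));print(nm,k.sum(),r,np.median(P[k][:,2]),P[k].min(0),P[k].max(0))
    # symmetrical boundaries
# stripe triangulation
w=load('w_pad.npz');T=(w['tp'],w['tr'])
def st(c,x0,y0,x1,y1):
    m=cv2.inRange(cv2.cvtColor(c['image'],cv2.COLOR_BGR2HSV),(100,90,60),(125,255,255));k=np.zeros_like(m);k[y0:y1,x0:x1]=m[y0:y1,x0:x1]
    n,l,q,ce=cv2.connectedComponentsWithStats(k);i=1+np.argmax(q[1:,4]);return cv2.minAreaRect(np.argwhere(l==i)[:,::-1].astype(np.float32)),q[i,4]
a=st(w,255,120,305,200);b=st(s,255,165,295,200);print(a,b,tri(w,a[0][0],s,b[0][0],T,None))
print('stripe at z.06 wrist',onplane(w,[a[0][0]],.0555,T),onplane(s,[b[0][0]],.0555))
```

```text
wrist 1466 ((0.48290395736694336, 0.01223956048488617), (0.04591069743037224, 0.05999821424484253), 88.88037109375) 0.06137025248827416 [ 0.4525 -0.0113  0.055 ] [0.513  0.035  0.0644]
scene 189 ((0.48475179076194763, 0.008203521370887756), (0.04996056482195854, 0.06084786728024483), 89.71903228759766) 0.061054920691242076 [ 0.4542 -0.0169  0.0551] [0.5151 0.0331 0.0668]
(((276.5, 159.5), (51.0, 7.0), 90.0), np.int32(389)) (((273.541259765625, 177.4072265625), (16.550142288208008, 1.3199501037597656), 23.96249008178711), np.int32(24)) (array([0.4833, 0.0126, 0.05  ]), np.float64(0.002969561772182232))
stripe at z.06 wrist [[0.4814 0.0118 0.0555]] [[0.4869 0.009  0.0555]]
```

```bash
cat >> h.py <<'E'
PSI=np.deg2rad(-1.1); TH=0.238
SEAT=np.array([.576,.266,.0602])
AX=np.array([-np.sin(PSI),np.cos(PSI),0])
N=R.from_rotvec(AX*TH).apply([0,0,1.])
ONEST=ori(PSI,AX,TH)
E
python3 - <<'E'
from h import *
from cell import manip,cams,inverse_kinematics as ik
j=np.deg2rad(-1.2)
print(N,[ik(SEAT+N*h,ONEST) for h in (.011,.1)])
manip.move_pose(np.array([.483,.011,.10]),ori(j))
manip.move_linear(np.array([.483,.011,.014]),rate=.12)
print(manip.state()['contact_force'])
manip.set_gripper(.04,force=45); s=manip.state(); print(s['clock'],s['gripper_width'],s['tool_pos'],s['contact_force'])
if s['gripper_width']>.055:
    manip.move_linear(np.array([.483,.011,.15]),rate=.12)
    s=manip.state();print(s['gripper_width'],s['contact_force'])
    manip.move_pose(SEAT+N*.1,ONEST)
    s=manip.state();print(s['clock'],s['gripper_width'],s['tool_pos'],s['tcp_rot'],ONEST,s['contact_force'])
    c=cams.capture('wrist');np.savez('w_nest.npz',**c,tp=s['tool_pos'],tr=s['tcp_rot']);cv2.imwrite('pics/w_nest.png',c['image'])
    for n in('top','scene'):
        c=cams.capture(n);np.savez(n+'3.npz',**c);cv2.imwrite(f'pics/{n}3.png',c['image'])
E
```

```text
[ 0.2357 -0.0045  0.9718] [array([0.3466, 0.4727, 1.6668, 0.0897, 1.2262, 0.326 ]), array([0.3363, 0.4257, 1.561 , 0.0837, 1.3792, 0.3303])]
[-0.2981  0.2329  0.5425]
17.9417 0.059489556225829215 [0.4834 0.011  0.0144] [-0.3005  0.0225  2.4467]
0.05971248233017285 [-0.5484 -0.512  -8.4111]
20.3167 0.05958674938212539 [0.5992 0.2642 0.1567] [ 1.1016  1.3744 -1.3977] [ 1.103   1.3752 -1.3961] [-0.0068  0.3935 -8.0077]
```

View pics/w_nest.png

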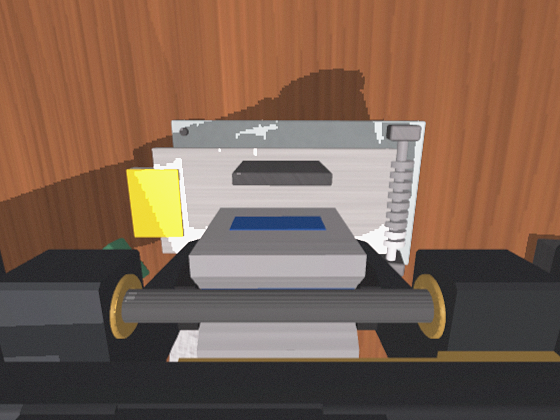

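View pics/scene3.png

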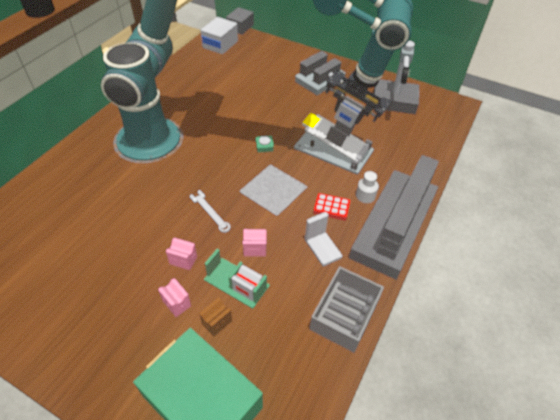

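View pics/top3.png

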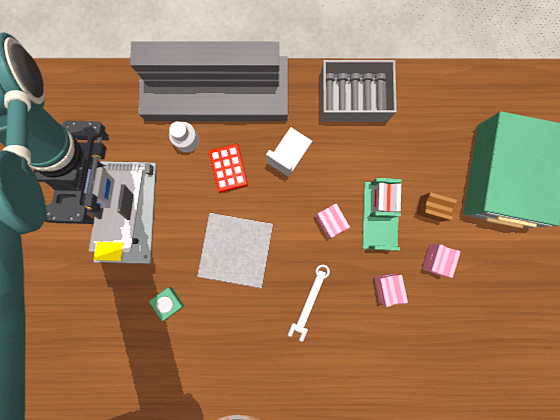

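The held block is at (280,240) with its bottom edge at row 210. The far (−y) cheek shows at (282,172), columns 232–331. Block and cheek are in the same image, so I can measure their relative offset directly.

Run:
```python
from h import *
c=load('w_nest.npz');T=c['T_tool_cam']
h,w=c['z_map'].shape;u,v=np.meshgrid(np.arange(w),np.arange(h))
d=np.c_[u.ravel(),v.ravel(),np.ones(h*w)]@np.linalg.inv(c['intrinsics']).T*c['z_map'].ravel()[:,None]
P=(d@T[:3,:3].T+T[:3,3]).reshape(h,w,3)   # tool coords: x along fingers, y plate x, z = -plate y
I=c['image'].astype(int)
def pr(n,m):
    Q=P[m];Q=Q[np.isfinite(Q).all(1)];print(n,len(Q),'med',np.median(Q,0),'p2',np.percentile(Q,2,0),'p98',np.percentile(Q,98,0))
blu=cv2.inRange(cv2.cvtColor(c['image'],cv2.COLOR_BGR2HSV),(100,120,40),(125,255,255))>0
box=np.zeros((h,w),bool);box[205:290,185:370]=1
pr('blue recess',blu&box)
near=box&(P[...,0]<.02)&(P[...,0]>-.04)&(abs(P[...,1])<.05)
pr('block near face',near&(P[...,2]<-.015)&(abs(P[...,1])<.028))
pr('block bottom',near&(P[...,0]>.006))
ck=np.zeros((h,w),bool);ck[155:190,225:340]=1
dk=ck&(I.max(2)<120)
pr('cheek all',dk)
pr('cheek top',dk&(P[...,0]<.034))
pl=np.zeros((h,w),bool);pl[150:245,190:380]=1
pl&=(P[...,0]>.07)&(I.min(2)>100)
pr('plate',pl)
Q=P[pl];m=Q.mean(0);n=np.linalg.svd(Q-m,full_matrices=False)[2][2];print('plate normal in tool',n*np.sign(n[0]),m)
ye=cv2.inRange(cv2.cvtColor(c['image'],cv2.COLOR_BGR2HSV),(22,120,100),(35,255,255))>0
pr('yel',ye)
```

```text
blue recess 1180 med [-0.0163 -0.0001 -0.0247] p2 [-0.0233 -0.0189 -0.0251] p98 [-0.0069  0.019  -0.0241]
block near face 5084 med [-0.0218 -0.0001 -0.0243] p2 [-0.0394 -0.0269 -0.025 ] p98 [ 0.011   0.0268 -0.0238]
block bottom 425 med [ 0.0094 -0.0006 -0.0242] p2 [ 0.0061 -0.0288 -0.0245] p98 [ 0.0129  0.029  -0.0239]
cheek all 2229 med [ 0.04    0.0025 -0.0376] p2 [ 0.0381 -0.0254 -0.0387] p98 [ 0.089   0.0307 -0.0309]
cheek top 7 med [-0.1453 -0.0001 -0.0676] p2 [-0.1453 -0.0001 -0.0676] p98 [-0.1453 -0.0001 -0.0676]
plate 10342 med [ 0.0993  0.0137 -0.0152] p2 [ 0.0978 -0.0686 -0.0452] p98 [0.1006 0.0808 0.0241]
plate normal in tool [ 1.     -0.0003 -0.0069] [ 0.0992  0.0093 -0.0166]
yel 3407 med [ 0.0953 -0.097  -0.0053] p2 [ 0.0939 -0.1162 -0.031 ] p98 [ 0.0967 -0.0778  0.0226]
```

```bash
sed -i 's/^SEAT=.*/SEAT=np.array([.578,.2668,.0598])/' h.py
python3 - <<'E'
from h import *
from cell import manip,cams
p=lambda h:SEAT+N*h
manip.move_linear(p(.085),rate=.1,rot=ONEST); manip.dwell(.2)
s=manip.state();b=s['contact_force'].copy();print('hover',s['tool_pos'],p(.085),b)
for h in (.07,.055,.04,.03,.02):
    manip.move_linear(p(h),rate=.08,rot=ONEST);f=manip.state()['contact_force']-b;print(h,f)
    if np.linalg.norm(f)>5: print('contact?');break
else:
    h=.02
    while h>.002:
        h-=.001;manip.move_linear(p(h),rate=.025,rot=ONEST);f=manip.state()['contact_force']-b;print(round(h,4),f)
        if f[2]>4 or np.hypot(*f[:2])>6: break
s=manip.state();print(s['clock'],s['tool_pos'],p(h),s['gripper_width'])
c=cams.capture('wrist');cv2.imwrite('pics/w_in.png',c['image'])
E
```

```text
hover [0.5983 0.2664 0.1427] [0.598  0.2664 0.1424] [ 0.6781 -0.1788 -8.1511]
0.07 [-0.8692 -0.7086 -0.38  ]
0.055 [-0.5318 -0.0473 -0.6732]
0.04 [-0.4814  0.2505  0.6098]
0.03 [-1.3297  0.82    0.3316]
0.02 [-0.2818 -0.335  -0.0424]
0.019 [-0.0798  0.1949 -0.2238]
0.018 [-1.3492 -0.1338 -0.4923]
0.017 [ 0.0744 -0.2851 -0.501 ]
0.016 [-0.0749  0.2779  0.4927]
0.015 [-0.7425  1.0159 -0.6047]
0.014 [-1.5837  0.4776 -0.9658]
0.013 [-0.9073  0.1276 -0.4681]
0.012 [-0.5702 -0.3527  1.6209]
0.011 [-0.1674 -1.8055  8.0143]
24.7667 [0.5811 0.2668 0.0716] [0.5806 0.2668 0.0705] 0.05977188591487757
```

View pics/w_in.png

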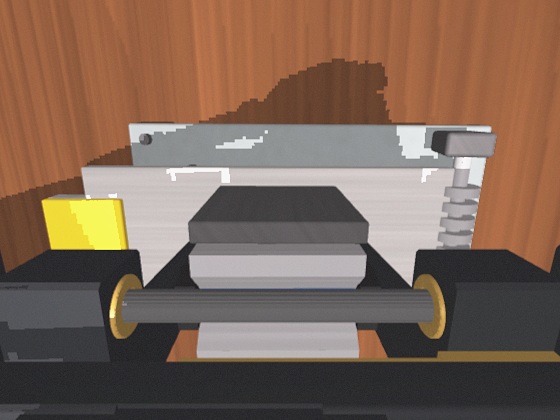

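The block is on the plate at the expected height, behind the +y cheek at (279,215), and the plate carries its full 8 N. I'll release and retreat along the plate normal.

Run:
```python
from h import *
from cell import manip,cams
p=lambda h:SEAT+N*h
manip.set_gripper(.086);manip.dwell(.2)
s=manip.state();print(s['clock'],s['gripper_width'],s['contact_force'],s['tool_pos'])
manip.move_linear(p(.10),rate=.12,rot=ONEST)
s=manip.state();c=cams.capture('wrist');np.savez('w_rel.npz',**c,tp=s['tool_pos'],tr=s['tcp_rot']);cv2.imwrite('pics/w_rel.png',c['image']);print(s['clock'],s['tool_pos'])
c=cams.capture('scene');np.savez('scene4.npz',**c);crop(c,285,80,385,180,6,'pics/sc4.png')
```

```text
25.575 0.08606572677547938 [0.6618 0.3912 0.5223] [0.5806 0.2667 0.0704]
26.4667 [0.6009 0.2661 0.1561]
```

View pics/w_rel.png

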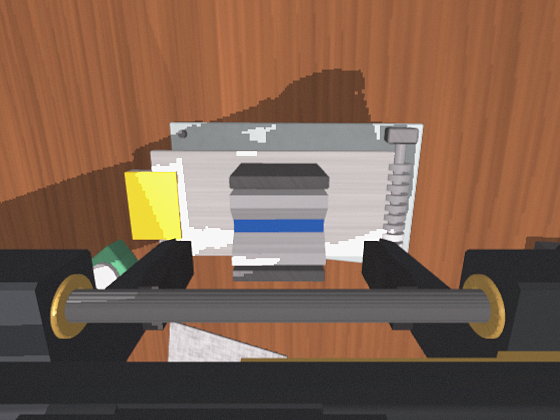

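View pics/sc4.png

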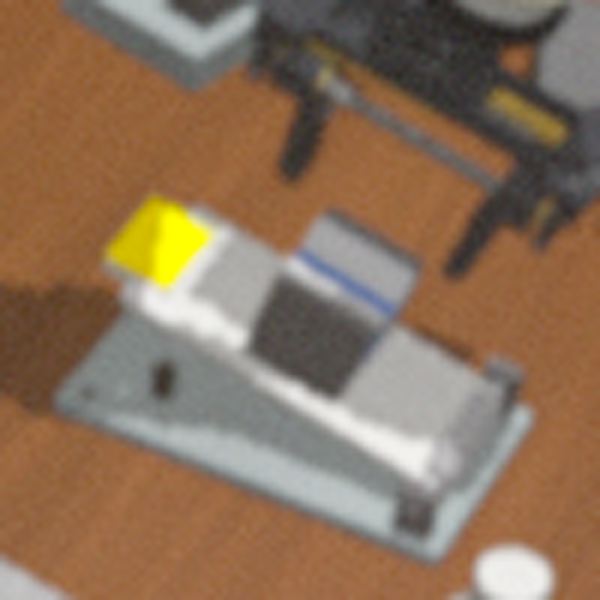

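The block sits squarely between the cheeks: wrist view (279,222), flush with cheek columns 230–328. The plate is still raised. Next I'll press the yellow pad down along its arc with the gripper shut, checking the force.

```bash
cat > press.py <<'E'
from h import *
from cell import manip,cams
j=np.pi/2+PSI
Xh=.5744+.095;zh=.034
def pt(th):
    r=R.from_euler('y',th)  # positive th raises -x end
    v=r.apply([-.195,0,.008]);return np.array([Xh+v[0],.2685,zh+v[2]])
print(pt(.24),pt(0))
manip.move_linear(np.array([.59,.266,.21]),rate=.2,rot=ONEST)
manip.set_gripper(0.0,force=20)
a=pt(.24);a[2]+=.04
manip.move_pose(a,ori(j)); manip.dwell(.2)
b=manip.state()['contact_force'].copy();print(b,manip.state()['clock'],manip.state()['gripper_width'])
manip.move_linear(pt(.24)+[0,0,.008],rate=.08)
for th in np.arange(.26,-.041,-.015):
    manip.move_linear(pt(th),rate=.03);s=manip.state();f=s['contact_force']-b;print(round(th,3),f,s['tool_pos'])
    if f[2]>18 or np.hypot(*f[:2])>15: break
s=manip.state();print(s['clock'],s['tool_pos'],pt(th))
E
python3 press.py
```

```text
[0.4819 0.2685 0.0881] [0.4744 0.2685 0.042 ]
[-0.0278  1.0439  0.0644] 29.7583 0.0004289744951297598
0.26 [ 0.3659 -0.4583  0.5284] [0.4831 0.2686 0.092 ]
0.245 [ 1.0053 -0.6594  0.8221] [0.4826 0.2687 0.0894]
0.23 [ 1.3172 -0.521   0.3377] [0.4815 0.2686 0.0863]
0.215 [ 1.1646 -0.8809  0.2362] [0.4804 0.2685 0.0832]
0.2 [ 1.1647 -1.2748  1.1858] [0.4795 0.2684 0.0802]
0.185 [ 1.0924 -1.2762  1.0581] [0.4789 0.2684 0.0773]
0.17 [ 0.359  -1.0424  0.2498] [0.4783 0.2684 0.0745]
0.155 [0.3459 0.0073 0.3814] [0.4778 0.2684 0.0717]
0.14 [ 0.3216 -1.5593 -0.2658] [0.4772 0.2684 0.0688]
0.125 [ 0.7552 -0.0195  0.7447] [0.4768 0.2685 0.066 ]
0.11 [ 0.3865 -1.7536  0.0154] [0.4763 0.2684 0.0631]
0.095 [ 0.1393 -1.5144  0.601 ] [0.4758 0.2684 0.0601]
0.08 [ 0.7138 -1.6904  0.0092] [0.4755 0.2684 0.0572]
0.065 [ 0.6094 -0.922   0.5025] [0.4751 0.2684 0.0543]
0.05 [-0.101  -1.3515  0.6122] [0.4748 0.2684 0.0514]
0.035 [-0.2043 -1.111  -0.0706] [0.4746 0.2684 0.0485]
0.02 [ 0.171  -0.8702  0.4888] [0.4744 0.2684 0.0456]
0.005 [-0.0177 -0.8309 -0.3846] [0.4742 0.2684 0.0426]
-0.01 [-5.2145 -4.7512 14.4582] [0.4743 0.2684 0.0418]
-0.025 [-11.9027  -7.5844  29.9735] [0.4744 0.2685 0.0411]
35.3583 [0.4744 0.2685 0.0411] [0.4743 0.2685 0.0371]
```

Run:
```python
from h import *
from cell import manip,cams
p=manip.state()['tool_pos']
manip.move_linear(np.array([.4744,.2685,.05]),rate=.03);print(manip.state()['contact_force'])
manip.move_linear(np.array([.4744,.2685,.13]),rate=.15)
manip.move_pose(np.array([.60,.265,.27]),ori(np.pi/2+PSI)); manip.dwell(.2)
s=manip.state();c=cams.capture('wrist');np.savez('w_end.npz',**c,tp=s['tool_pos'],tr=s['tcp_rot']);cv2.imwrite('pics/w_end.png',c['image']);print(s['clock'],s['tool_pos'])
c=cams.capture('scene');np.savez('scene5.npz',**c);crop(c,285,80,385,180,6,'pics/sc5.png')
```

```text
[ 0.714 -0.053 -0.628]
37.6 [0.5981 0.2648 0.2676]
```

View pics/w_end.png

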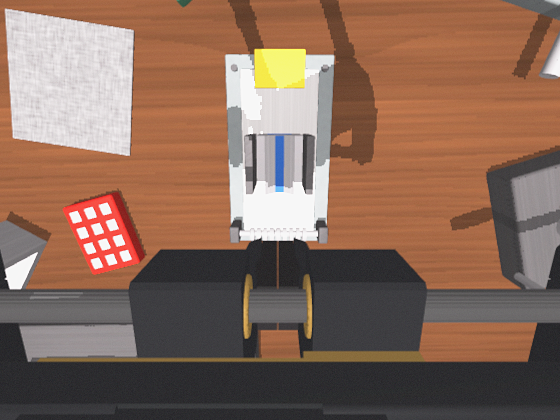

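View pics/sc5.png

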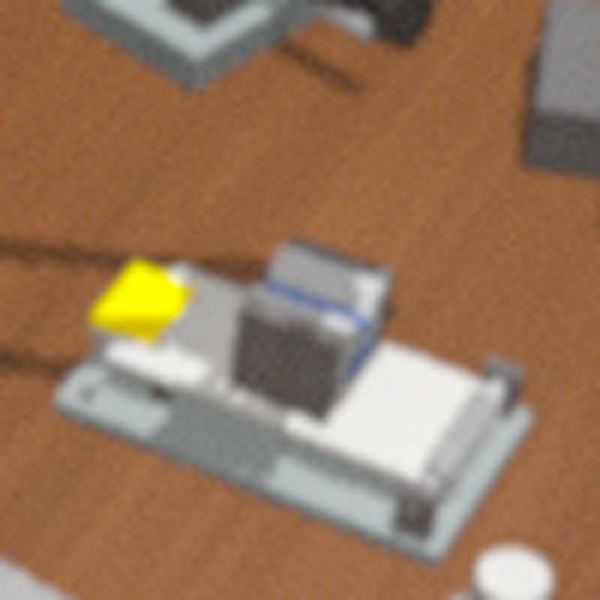

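The plate now looks level, with the block at (279,163) between the cheeks. I'll measure the tilt, the block's offset along the nest, and whether anything else moved.

Run:
```python
from h import *
c=load('w_end.npz');T=(c['tp'],c['tr']);P=cloud(c,T).reshape(-1,3);J=c['image'].reshape(-1,3).astype(int)
box=(abs(P[:,0]-.57)<.15)&(abs(P[:,1]-.267)<.045)
A=P[box&(J.min(1)>90)&(J.max(1)-J.min(1)<50)&(P[:,2]>.028)&(P[:,2]<.055)&((P[:,0]<.53)|(P[:,0]>.61))&(P[:,0]<.65)]
for _ in range(4):
    m=A.mean(0);n=np.linalg.svd(A-m,full_matrices=False)[2][2];n*=np.sign(n[2]);A=A[abs((A-m)@n)<.003]
print('plate',len(A),m,n,'tilt',n[0]/n[2])
top=box&(P[:,2]>.09)&(P[:,2]<.106)
dk=top&(J.max(1)<100); print('cheeks x',np.percentile(P[dk][:,0],[1,99]),'y',np.percentile(P[dk][:,1],[1,99]),np.median(P[dk][:,2]))
bk=top&(J.min(1)>100)&(abs(P[:,1]-.267)<.0255); print('block',bk.sum(),cv2.minAreaRect(P[bk][:,:2].astype(np.float32)),P[bk].min(0),P[bk].max(0),np.median(P[bk][:,2]))
ye=cv2.inRange(cv2.cvtColor(c['image'],cv2.COLOR_BGR2HSV),(22,120,100),(35,255,255)).ravel()>0
print('yel',np.nanmedian(P[ye],0),ye.sum())
a=load('scene0.npz')['image'].astype(int);b=load('scene5.npz')['image'].astype(int)
d=(abs(a-b).max(2)>60).astype(np.uint8);d=cv2.morphologyEx(d,cv2.MORPH_OPEN,np.ones((2,2)))
k,l,st,ce=cv2.connectedComponentsWithStats(d);print([(st[i].tolist()) for i in range(1,k) if st[i,4]>15])
cv2.imwrite('pics/scene5.png',b.astype(np.uint8))
```

```text
plate 4767 [0.5559 0.2676 0.0371] [-0.0013 -0.0005  1.    ] tilt -0.0012660751934940426
cheeks x [0.5439 0.6011] y [0.2339 0.3013] 0.09604673348213111
block 1796 ((0.5744256973266602, 0.2682715058326721), (0.04606928676366806, 0.05995604023337364), 88.89729309082031) [0.5441 0.2448 0.09  ] [0.6047 0.2912 0.0997] 0.09646818522534023
yel [0.4742 0.27   0.041 ] 1955
[[95, 0, 29, 37, 928], [142, 0, 11, 16, 135], [146, 10, 16, 26, 316], [127, 26, 42, 25, 355], [349, 27, 29, 13, 164], [102, 39, 23, 15, 130], [83, 46, 9, 10, 49], [145, 48, 4, 7, 16], [343, 59, 25, 13, 129], [133, 64, 31, 17, 160], [332, 70, 27, 18, 288], [103, 74, 28, 21, 161], [156, 78, 6, 23, 80], [134, 83, 9, 21, 71], [128, 84, 8, 21, 72], [115, 99, 10, 9, 39], [302, 114, 48, 44, 869], [340, 118, 8, 6, 21], [347, 135, 15, 7, 45], [210, 252, 30, 23, 400], [214, 273, 14, 10, 70]]
```

View pics/scene5.png

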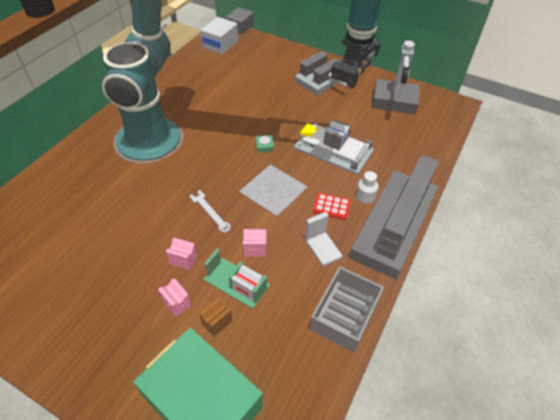

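Run:
```python
from cell import manip,order
s=manip.state();print(s['clock'],s['contact_force']);order.close_job()
```

```text
37.7 [-0.28489864 -0.25347514  0.11567677]
the job is handed in; nothing more can be done
```

The job is handed in at 37.7 s of the 72 s allowed, with the blue V-block in the nest on a level tilt plate. I gripped it across its 46 mm width, lifted it out of the near stall and stood it upright on the felt pad. I let go there, took it again by its end faces and lowered it along the plate normal until the plate carried its weight. Then I pressed the yellow pad down.

**Last checks, with the arm clear of the table:**
- **Plate:** the tilt measured about −0.001 rad.
- **Block along the cheeks:** about 2 mm from centred.
- **Block across the cheeks:** under 1 mm off.
- **Block height:** its top stands about 59 mm above the plate, so it is flat and upright.
- **Other loose things:** comparing the scene pictures from start and end showed changes only at the arm, the tilt table and the emptied stall.

**Where the checks disagreed:**
- **Push force:** I expected 3 to 5 N on the way down, but the force reading stayed within its roughly 1 N noise until the plate met its stop. The plate was still raised just after release. I can't say whether it sank before the push or gave way to a force too small to see, and I have no reading of its speed. At the stop the push reached about 30 N before I lifted off.
- **Camera positions:** the three cameras differed by up to about 6 mm on the nest's sideways position. I settled this by measuring the held block and a cheek in the same wrist picture.

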